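Unfold the crank and clamp the plaster block

ROBOT

A 7-joint arm with a two-finger parallel gripper is mounted at the origin on the work surface; the furniture and walls round the work are solid. World frame = base frame: x ahead of the robot, y to its left, z up, the work surface at z = 0. Lengths are in m, angles in rad, forces in N, time in s.
With the tool pointing down it reaches from about 0.4 to 0.875 m from the base axis. Payload 4.4 kg.
Tool frame: the origin (TCP) lies midway between the tips of the shut fingers; the grasp point (between the pads) lies arm.hold_point_z behind it (arm.hold_point_z is the distance from the TCP to the grasp point, in m); z points along the fingers, y is the direction in which the jaws open and shut (so a half turn about z gives the same grasp; the last joint's range is limited). The gripper opens to 85 mm and grips with 20 to 120 N. Pads are 22 mm wide; open, the fingers measure 114 mm over their backs; the gripper's body (76 mm by 85 mm) begins 54 mm behind the grasp point. The pads swing forward as they close: fully open they stand 13 mm farther back than shut.
Start: joints at [-1.206, 0.628, 0.038, 1.517, -0.027, 0.996, -0.02], TCP at [0.271, 0.591, 0.197] pointing down, gripper open.
Joint ranges: [-3.06, 3.06], [-0.37, 2.12], [-1.25, 1.32], [0.18, 2.47], [-1.1, 4.24], [0.23, 1.98], [-2.94, 2.94]. Speed limits (rad/s): [2.57, 2.57, 3.14, 3.14, 3.14, 3.14, 3.14].

INTERFACE

Orientations are given as a rotation vector (axis times angle).
In Python, from bench import arm, eyes, close_job gives the robot as it stands.
- The arm moves only by the tool move_arm, never from a script. Its argument "targets" is a list of rows, each a list of 7 numbers: the finger opening in mm, from 0 to 85.4, then the shift along the tool's x, y, z in units of 25 mm (1.0 is 25 mm), then the turn, a rotation vector about the tool's x, y, z in units of 8 degrees (1.0 is 8 degrees). In form: [[gripper, tx, ty, tz, ax, ay, az], ...]. A call has 1 to 10 rows; each row is the pose to reach, as a shift and turn from the pose commanded when the call began, along the tool's axes at that moment; what a row does not reach only later rows make up. A row lasts 1/10 s, in which the tool goes at most 50 mm and 8.59 degrees, less where a joint would pass 70% of its speed; a pose out of reach is approached as far as the arm can. A call with a gripper value outside its range is refused whole. The fingers move at their own pace and stop on an object; "newtons" is the grip in N (left out, the last holds). Time passes only in rows, so rows that repeat a pose let the fingers close. It gives the time, the measured TCP pose, the force and the opening at its end, in the units of the state.
- arm.read_state(): the state, without advancing time (a new reading comes with each control period).
- eyes.get_image(name): name is "scene" or "top"; returns a dict with "color" (384x512x3 uint8, red, green, blue), "mtx" (3x3 intrinsics, pixels), "distortion" ([k1, k2, p1, p2, k3] as OpenCV has them; the pictures are not rectified), "R" (3x3) and "t" (3): a world point X has camera coordinates R X + t. Camera axes: x right, y down, z forward; pixel columns grow to the right and rows downward; lengths in m; the calibration is good to about 2 mm. A picture is of the moment at which its call begins. There is no depth.
- close_job(): hands the job in, once; it reports no verdict.
The state is a dict: "clock": time; "joint_positions": joint angles; "joint_vel": joint speeds; "joint_efforts": joint torques, N m; "ee_pos": TCP position; "tool_rot": TCP orientation; "wrist_force": force on the tool from outside, world axes, zero at the start; "moment": the same for the moment, N m; "gripper_width": opening from 0.0 (shut) to 1.0 (fully open).
Only numpy, scipy, OpenCV 4.12 (cv2) and the standard library are available. Lean on these libraries where they do the work, as an engineer would, in place of code of your own. Each camera call takes 0.05 s, during which the arm holds its last target.

TASK

Two crank clamps stand on the bench, both with their crank handles folded down; a plaster block stands in one of them. On the clamp with the block, first swing the folded handle upright, then use it to turn the crank clockwise (seen from above) a quarter turn as far as it goes, so that the block is clamped between the jaws; leave the handle standing upright. Leave the empty clamp as it is.

Things in the scene. Friction and masses are not known exactly. Their poses are not given: they have to be found in the camera images.
- clamp_a: The grey steel bench clamp that the plaster block stands in, fixed, 320 x 160 mm. Origin: on its underside (bench top), straight below the upright crank axis. Own x: from the crank towards the bed and fixed jaw; z up; yaw within 0.35 rad. With the crank at 0 its arm points along own -y, after the quarter turn along own -x. Bed 12 mm high; fixed jaw 62 mm high, face at own x = 215 mm.
- clamp_a_hinge (a point): Fold hinge of that clamp's handle, at the end of the crank arm: 75 mm from the crank axis, 78 mm above the bench. The steel arm below is 16 mm wide, its top 52 mm above the bench (hub cap 55 mm), on a round gear post.
- clamp_a_grip (a point): Point on the centre line of that clamp's round wooden grip (20 mm thick, wood from 20 to 86 mm off the hinge), 55 mm from the hinge. Folded, the grip lies level over the arm, 16 mm clear of it, from the hinge to 11 mm past the crank axis; it swings up in the arm's upright plane. The wood spins freely on its spindle, so a gripper holding it need not turn with the crank.
- clamp_a_fold (a joint): Fold angle of that handle, rad: 0 folded flat, 1.57 upright on the arm's end (top 164 mm above the bench), stop at 1.62. Starts between 0 and 0.2. Stiff hinge (about 0.06 N m): it stays where it is left.
- clamp_a_crank (a joint): Crank angle of that clamp, rad: 0 as found, growing clockwise seen from above, stop at 1.6 (quarter turn). Needs about 5 to 8 N at the grip and stays where it is left.
- clamp_a_pad: Sprung cork pad, 10 x 90 x 40 mm, on that clamp's moving jaw (60 mm high). Its face stands at the clamp's own x = 132 mm with the crank at 0; the quarter turn drives it 24 mm towards the fixed jaw. Its origin is not on the pad: with the crank at 0 it coincides with the clamp's origin and slides with the pad.
- block: Plaster block with rough faces, 65 x 120 x 73 mm, about 0.5 kg, standing loose on the bed between the jaws of one clamp, its 65 mm across the jaws. Origin: centre of its underside.
- clamp_b: The other clamp, the same in build, with nothing between its jaws. Origin and axes as for the first.
- clamp_b_fold (a joint): Fold angle of the empty clamp's handle, rad, as for the first.
- clamp_b_crank (a joint): Crank angle of the empty clamp, rad, as for the first.
Things that resemble listed ones, but are neither listed nor needed, are in the scene too. There is more than one size of the block; the one meant has the size given above.

How it is judged:
By the outcome, as a careful person would: the job done as asked, in the order asked, and still so for the second after the job is handed in, with the robot touching nothing.
It also fails if it takes over 35 s, if anything falls off the work surface, if the arm or the gripper's body presses on something with over 40 N, if the wrist force passes 120 N, or if a joint passes its speed limit or range.

## Working session

There is one attempt and no reset: what is moved stays moved. The work goes in short steps, Python scripts to look and compute and a tool call to move; the robot and the scene stay as the last step left them, time stands still between calls to the robot, and variables do not carry over. Pictures are saved under pics/ and viewed, and the job is handed in when it is done.

Besides the shell and the picture viewer there is one more tool, called after "Request:" as a command line: name --pt "numbers of a row" for each row, then --argument value for the rest. move_arm: Moves the arm, as the interface text tells. Its arguments: {"type":"object","properties":{"targets":{"type":"array","items":{"type":"array","items":{"type":"number"}}},"newtons":{"type":"number"}},"required":["targets"]}

```bash
ls; mkdir -p pics; python3 - <<'E'
from bench import arm,eyes
import cv2,numpy as np
print(arm.read_state(), arm.hold_point_z)
for n in("scene","top"):
    d=eyes.get_image(n); cv2.imwrite(f"pics/{n}0.png",d["color"][:,:,::-1]); np.savez(f"{n}0.npz",**d)
    print(n,d["mtx"].round(1).tolist(),d["distortion"],(-d["R"].T@d["t"]).round(3),d["R"].round(2).tolist())
E
```

```text
pics
{'clock': 0.0, 'joint_positions': array([-1.20578229,  0.62935619,  0.03843448,  1.51837175, -0.02701684,
        0.99628421, -0.01999634]), 'joint_vel': array([ 0.0009252 , -0.00062526, -0.00206973,  0.00165084,  0.00028601,
       -0.00033203, -0.0006691 ]), 'joint_efforts': array([ 9.45846136e-05, -5.63400042e+01,  1.22644342e+00, -1.93438375e+01,
        1.10857340e-02,  1.07626832e-02,  6.91222013e-06]), 'ee_pos': array([0.27112452, 0.58999639, 0.19588128]), 'tool_rot': array([-6.71413513e-01, -3.06859733e+00,  2.92045702e-03]), 'wrist_force': array([-0.47308882, -0.43590118, -0.14219414]), 'moment': array([-0.02634965,  0.02301879,  0.00353107]), 'gripper_width': 0.9987157383378696} 0.0187
scene [[402.9, 0.0, 249.7], [0.0, 402.9, 192.2], [0.0, 0.0, 1.0]] [0.01870892 0.         0.         0.         0.        ] [-0.074 -0.557  1.06 ] [[0.67, -0.74, 0.0], [-0.59, -0.53, -0.61], [0.46, 0.41, -0.79]]
top [[374.5, 0.0, 258.1], [0.0, 374.5, 194.1], [0.0, 0.0, 1.0]] [-0.03333408  0.          0.          0.          0.        ] [ 0.337 -0.017  1.189] [[-0.02, -1.0, -0.0], [-0.99, 0.02, -0.16], [0.16, -0.0, -0.99]]
```

View pics/scene0.png

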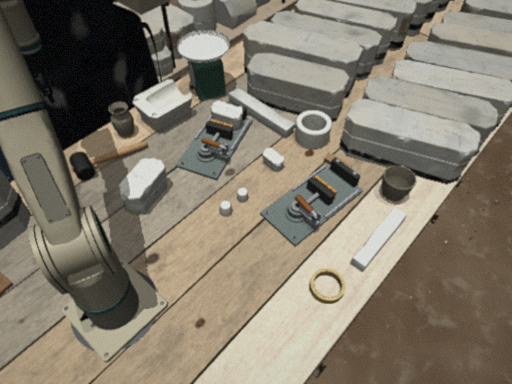

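View pics/top0.png

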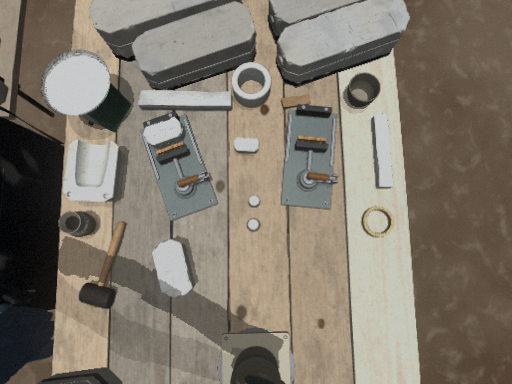

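```bash
cat > h.py <<'E'
import numpy as np,cv2
def load(n): 
    d=dict(np.load(n)); return d
def proj(d,X):
    X=np.atleast_2d(np.asarray(X,float)); return cv2.projectPoints(X,cv2.Rodrigues(d["R"])[0],d["t"].astype(float),d["mtx"],d["distortion"])[0][:,0]
def ray(d,uv):
    p=cv2.undistortPoints(np.array([[uv]],float),d["mtx"],d["distortion"])[0,0]
    v=d["R"].T@np.array([p[0],p[1],1.]); return -d["R"].T@d["t"], v/np.linalg.norm(v)
def onz(d,uv,z):
    c,v=ray(d,uv); return c+v*(z-c[2])/v[2]
def tri(d1,u1,d2,u2):
    c1,v1=ray(d1,u1);c2,v2=ray(d2,u2)
    s=np.linalg.lstsq(np.c_[v1,-v2],c2-c1,rcond=None)[0]
    a=c1+s[0]*v1;b=c2+s[1]*v2; return (a+b)/2,np.linalg.norm(a-b)
def crop(d,r,k,f):
    x0,y0,x1,y1=r; im=d["color"][y0:y1,x0:x1,::-1]; cv2.imwrite(f,cv2.resize(im,None,fx=k,fy=k,interpolation=cv2.INTER_CUBIC))
E
python3 - <<'E'
from h import *
s=load("scene0.npz");t=load("top0.npz")
print(proj(t,[[.271,.591,.197],[0,0,0]]),proj(s,[[.271,.591,.197],[0,0,0]]))
crop(t,(130,100,230,225),6 if 0 else 4.7,"pics/tc.png")
crop(s,(165,85,275,185),6,"pics/sc.png")
E
```

```text
[[ 27.87029953 283.8052801 ]
 [255.84944268 367.10867095]] [[ 57.70009903 105.38488805]
 [115.83335097 306.77819455]]
```

View pics/tc.png

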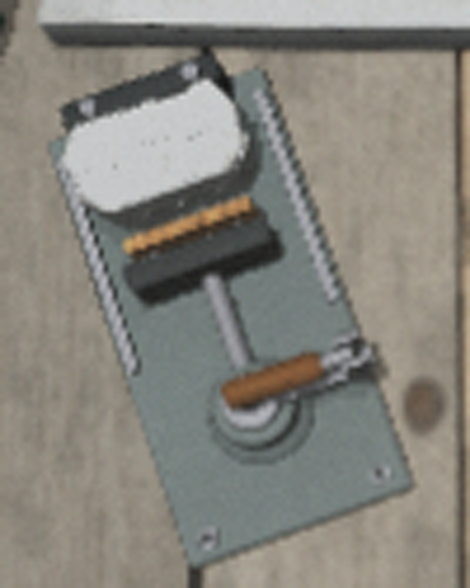

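View pics/sc.png

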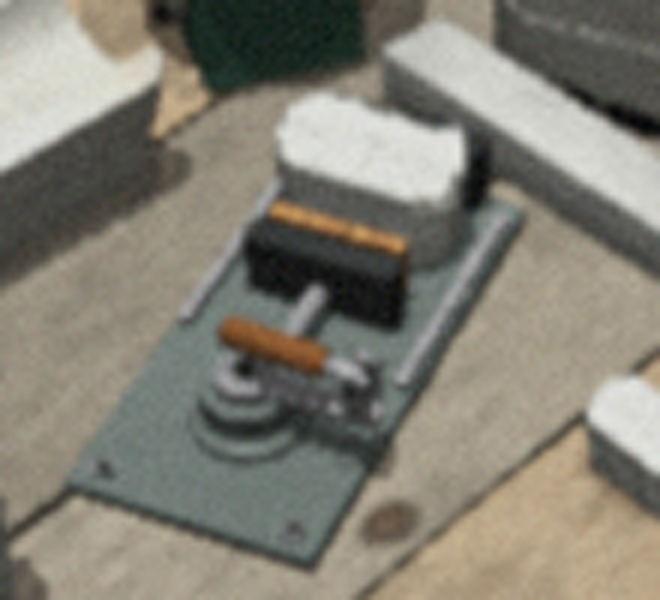

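```bash
python3 - <<'E'
from h import *
s=load("scene0.npz");t=load("top0.npz")
T=lambda x,y:(130+(x+.5)/4.7-.5,100+(y+.5)/4.7-.5); S=lambda x,y:(165+(x+.5)/6-.5,85+(y+.5)/6-.5)
P={}
for n,a,b in [("LL",(190,567),(70,487)),("LR",(412,488),(312,567)),("UR",(262,70),(525,208)),("hubcap",(250,405),(235,380))]:
    p,e=tri(t,T(*a),s,S(*b)); print(n,p.round(4),round(e,4), onz(t,T(*a),.012).round(4)); P[n]=p
# orange grip PCA
out={}
for n,d,r in (("t",t,(172,172,205,190)),("s",s,(195,133,225,150))):
    x0,y0,x1,y1=r; im=cv2.resize(d["color"][y0:y1,x0:x1],None,fx=6,fy=6,interpolation=cv2.INTER_CUBIC)
    h=cv2.cvtColor(im,cv2.COLOR_RGB2HSV); m=((h[...,0]<18)&(h[...,1]>125)&(h[...,2]>60)).astype(np.uint8)
    k,l,st,_=cv2.connectedComponentsWithStats(m); i=1+st[1:,4].argmax(); m=l==i
    yy,xx=np.nonzero(m); q=np.c_[xx,yy]/6.+[x0-.42,y0-.42]; c=q.mean(0); w,v=np.linalg.eigh(np.cov((q-c).T)); a=v[:,1]; a*=np.sign(a[0])
    pr=(q-c)@a; lo,hi=pr.min(),pr.max(); pw=((q-c)@v[:,0]); print(n,len(q),c,a,lo,hi,pw.min(),pw.max()); out[n]=(c+a*lo,c+a*hi,c)
    cv2.imwrite(f"pics/m{n}.png",np.hstack([im[:,:,::-1],np.repeat(m[:,:,None]*255,3,2).astype(np.uint8)]))
for i in range(3): print(["tip","root","mid"][i],tri(t,out["t"][i],s,out["s"][i]))
E
```

```text
LL [0.45   0.2632 0.0017] 0.0018 [0.4483 0.2613 0.012 ]
LR [0.4996 0.1123 0.0063] 0.0006 [0.4985 0.1119 0.012 ]
UR [0.7962 0.2157 0.015 ] 0.0 [0.7974 0.2163 0.012 ]
hubcap [0.5489 0.2162 0.0484] 0.0055 [0.5579 0.222  0.012 ]
t 3225 [187.53173127 180.33839793] [ 0.94311424 -0.33246884] -10.55607667726659 10.208295651562498 -2.5666161685903863 2.5028789201813857
s 2611 [210.26402911 142.1391089 ] [0.94944638 0.31392923] -8.942479605645541 8.447443623665281 -2.4275888857256946 2.620807801328063
tip (array([0.5495531 , 0.22397278, 0.08401423]), np.float64(0.0027335878702203164))
root (array([0.56985225, 0.16523057, 0.08240191]), np.float64(0.00241651128279945))
mid (array([0.56013639, 0.19410336, 0.08273658]), np.float64(0.0020980347057560104))
```

```bash
cat >> h.py <<'E'
from scipy.spatial.transform import Rotation as Ro
yaw=.333; ex=np.array([np.cos(yaw),np.sin(yaw),0]); ey=np.array([-np.sin(yaw),np.cos(yaw),0]); ez=np.array([0,0,1.])
H=np.array([.5774,.144,.078]); O=H+.075*ey; O[2]=0
RD=np.c_[ey,ex,-ez]
def delta(gp,R=RD):   # grasp-point target -> row from the measured pose now
    from bench import arm
    st=arm.read_state(); R0=Ro.from_rotvec(st["tool_rot"]).as_matrix()
    tcp=np.asarray(gp)+R[:,2]*arm.hold_point_z
    return np.r_[R0.T@(tcp-st["ee_pos"])/.025, np.degrees(Ro.from_matrix(R0.T@R).as_rotvec())/8].round(2)
E
python3 - <<'E'
from h import *
print(O)
print(delta(H+.057*ey+[0,0,.14]),delta(H+.057*ey+[0,0,.007]))
E
```

```text
[0.55288402 0.21487995 0.        ]
[-1.70e+01 -9.45e+00 -1.20e-01 -1.00e-02  0.00e+00  5.78e+00] [-1.70e+01 -9.44e+00  5.20e+00 -1.00e-02  0.00e+00  5.78e+00]
```

Request:
move_arm --pt "85 -0.8 -0.5 0 0 0 0.3" --pt "85 -2.4 -1.4 0 0 0 0.8" --pt "85 -4.2 -2.4 0 0 0 1.4" --pt "70 -6.0 -3.4 0 0 0 2.0" --pt "60 -7.8 -4.4 0 0 0 2.6" --pt "50 -9.6 -5.4 0 0 0 3.2" --pt "50 -11.4 -6.4 0 0 0 3.9" --pt "50 -13.2 -7.4 0 0 0 4.5" --pt "50 -15.0 -8.4 0 0 0 5.1" --pt "50 -16.4 -9.1 0 0 0 5.6" --newtons 30

```text
clock: 1.1
ee_pos: [0.5495, 0.2108, 0.1966]
tool_rot: [-1.794, -2.578, 0.001]
wrist_force: [1.3, 0.6, -0.2]
gripper_width: 0.589
```

Request:
move_arm --pt "50 -0.6 0 0.2 0 0 0.2" --pt "50 -0.6 0 0.2 0 0 0.2" --pt "50 -0.6 0 0.2 0 0 0.2"

```text
clock: 1.4
ee_pos: [0.553, 0.2, 0.1912]
tool_rot: [-1.823, -2.556, 0.001]
wrist_force: [-0.1, -0.2, -0.0]
gripper_width: 0.587
```

```bash
python3 - <<'E'
from h import *
from bench import arm,eyes
st=arm.read_state();print(st["clock"],st["ee_pos"],st["wrist_force"],st["gripper_width"])
print(delta(H+.057*ey+[0,0,.007]))
t=eyes.get_image("top");s=eyes.get_image("scene")
crop(t,(120,90,240,210),5,"pics/t1.png");crop(s,(150,50,290,180),4.5,"pics/s1.png")
E
```

```text
1.4 [0.55300304 0.20000535 0.19123375] [-0.13283963 -0.23663123 -0.03740655] 0.5873827082282834
[-0.16  0.2   5.   -0.01 -0.01 -0.01]
```

View pics/s1.png

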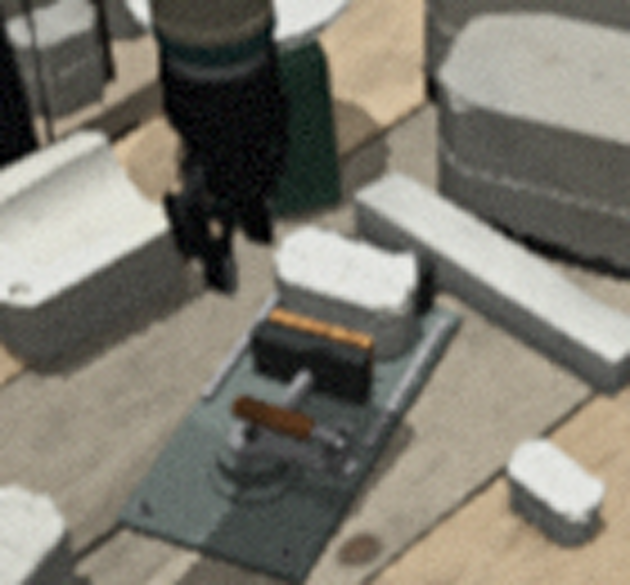

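View pics/t1.png

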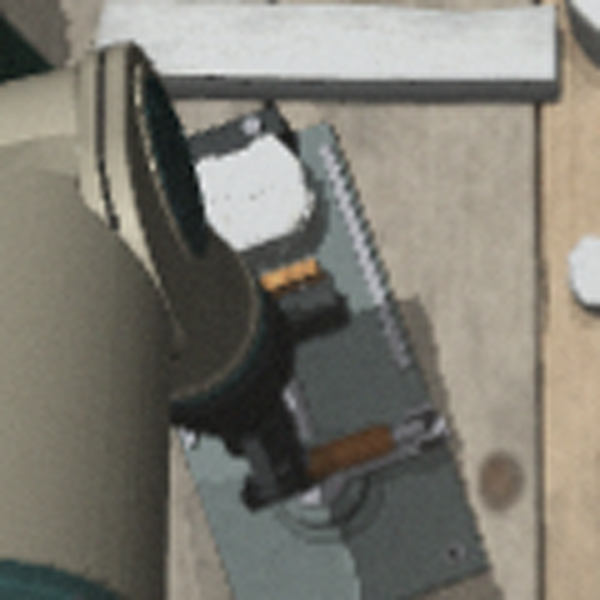

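Request:
move_arm --pt "50 -0.1 0.2 0.6 0 0 0" --pt "50 -0.1 0.2 1.6 0 0 0" --pt "50 -0.1 0.2 2.6 0 0 0" --pt "50 -0.1 0.2 3.5 0 0 0" --pt "50 -0.1 0.2 4.2 0 0 0" --pt "50 -0.1 0.2 4.7 0 0 0" --pt "50 -0.1 0.2 4.95 0 0 0" --pt "50 -0.1 0.2 4.95 0 0 0"

```text
clock: 2.3
ee_pos: [0.5592, 0.1982, 0.0672]
tool_rot: [-1.825, -2.556, 0.002]
wrist_force: [-0.3, 0.5, 0.2]
gripper_width: 0.584
```

```bash
python3 - <<'E'
from h import *
from bench import arm,eyes
st=arm.read_state();print(st["clock"],st["ee_pos"],st["wrist_force"],st["gripper_width"])
print(delta(H+.055*ey+[0,0,.007]))
t=eyes.get_image("top");s=eyes.get_image("scene")
crop(t,(150,130,230,210),7,"pics/t2.png");crop(s,(150,70,260,180),5.4,"pics/s2.png")
print(proj(t,[H,H+.055*ey]),proj(s,[H,H+.055*ey]))
E
```

```text
2.3 [0.55917804 0.19816234 0.06715611] [-0.28838719  0.49697468  0.15783889] 0.5842719888243351
[-0.09 -0.02  0.03 -0.01 -0.   -0.02]
[[204.1583878  174.9632287 ]
 [186.99593879 181.16610776]] [[224.76606111 147.48871505]
 [210.13958363 142.92730422]]
```

View pics/s2.png

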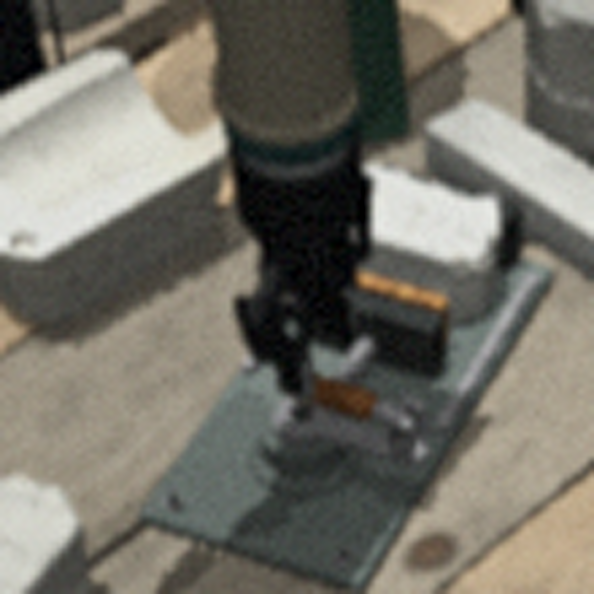

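View pics/t2.png

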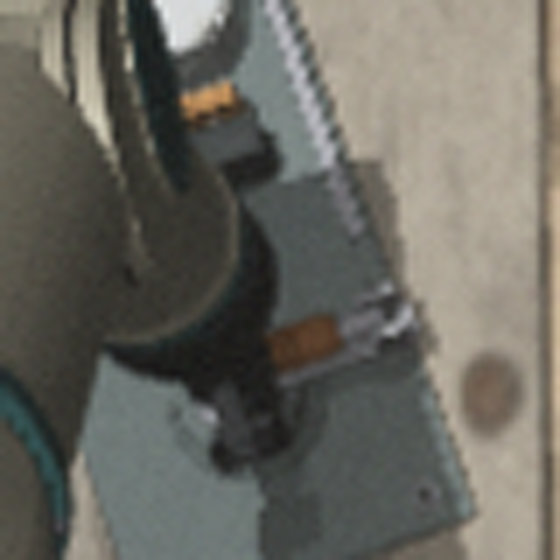

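Request:
move_arm --pt "10 0 0 0 0 0 0" --pt "10 0 0 0 0 0 0" --pt "10 0 0 0 0 0 0" --pt "10 0 0 0 0 0 0" --pt "10 0 0 0 0 0 0" --newtons 30

```text
clock: 2.9
ee_pos: [0.5598, 0.1979, 0.0682]
tool_rot: [1.826, 2.556, 0.0]
wrist_force: [-0.2, 0.7, 0.5]
gripper_width: 0.118
```

```bash
python3 - <<'E'
from h import *
from bench import arm,eyes
st=arm.read_state();print(st["clock"],st["ee_pos"],st["wrist_force"],st["moment"],st["gripper_width"]*85.4)
g=st["ee_pos"]+[0,0,.0187]; v=g-H; r=np.hypot(v@ey,v[2]); a0=np.arctan2(v[2],v@ey); print(r,a0,v@ex)
for a in np.linspace(a0,1.57,9): print(((r*np.cos(a)-v@ey)/.025).round(2),((v[2]-r*np.sin(a))/.025).round(2))
E
```

```text
2.9 [0.55982566 0.19794699 0.06821291] [-0.17009043  0.65509736  0.45310888] [ 0.04498462 -0.01206156 -0.02426866] 10.071636426989084
0.057424067660871485 0.15584215702364584 0.0010252648144747681
0.0 0.0
-0.1 -0.39
-0.26 -0.76
-0.49 -1.1
-0.78 -1.39
-1.11 -1.62
-1.47 -1.8
-1.86 -1.9
-2.27 -1.94
```

```bash
python3 - <<'E'
from h import *
from bench import arm,eyes
t=eyes.get_image("top");s=eyes.get_image("scene")
crop(t,(150,130,230,210),7,"pics/t3.png");crop(s,(170,100,250,180),7,"pics/s3.png")
st=arm.read_state();print(st["gripper_width"])
E
```

```text
0.11925986400977386
```

View pics/s3.png

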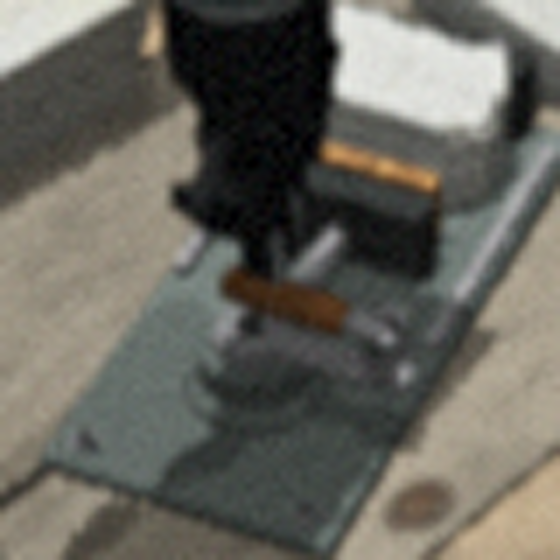

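View pics/t3.png

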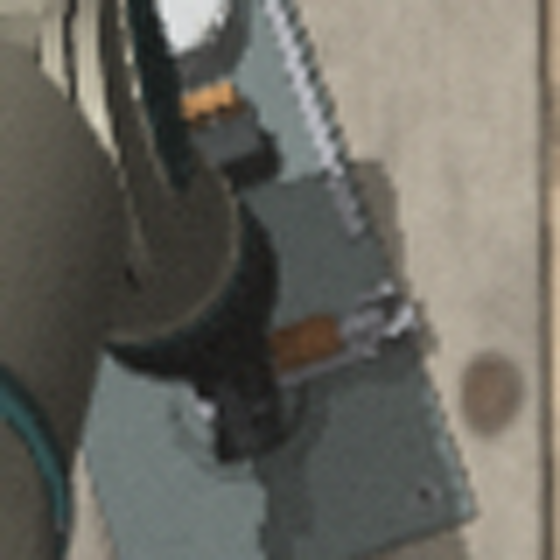

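```bash
python3 - <<'E'
from h import *
s=load("scene0.npz");t=load("top0.npz")
p=np.array([.5598,.1979,.0682]); q=[p,p+[0,0,.0187],p+[0,0,.05]]
a=proj(s,q);b=proj(t,q);print((a-[170,100])*7,(b-[150,130])*7)
E
```

```text
[[280.32174932 312.41020764]
 [277.32740937 285.12847024]
 [272.16502195 238.11158021]] [[258.84919548 361.73963954]
 [250.57118503 353.39927817]
 [236.09266113 338.81034979]]
```

Request:
move_arm --pt "10 0 0 -0.8 0 0 0" --pt "10 0 0 -2 0 0 0" --pt "10 0 0 -3 0 0 0" --pt "10 0 0 -3 0 0 0"

```text
clock: 3.4
ee_pos: [0.5624, 0.1985, 0.1465]
tool_rot: [1.824, 2.553, 0.009]
wrist_force: [0.6, -0.2, -0.5]
gripper_width: 0.114
```

```bash
python3 - <<'E'
from h import *
from bench import arm,eyes
t=eyes.get_image("top");s=eyes.get_image("scene")
np.savez("t4.npz",**t);np.savez("s4.npz",**s)
crop(t,(150,130,230,210),7,"pics/t4.png");crop(s,(170,80,250,180),6,"pics/s4.png")
st=arm.read_state();print(st["gripper_width"],st["ee_pos"])
p=st["ee_pos"]; q=[p,p+[0,0,.0187],p+[0,0,.05]]
a=proj(s,q);b=proj(t,q);print((a-[170,80])*6,(b-[150,130])*7)
E
```

```text
0.12260669699989063 [0.55982628 0.19804316 0.14334393]
[[229.45826289 290.47530616]
 [226.64800688 264.91500283]
 [221.79600788 220.80285459]] [[223.50852519 326.42584004]
 [214.03013976 316.87848861]
 [197.40093763 300.12650577]]
```

View pics/s4.png

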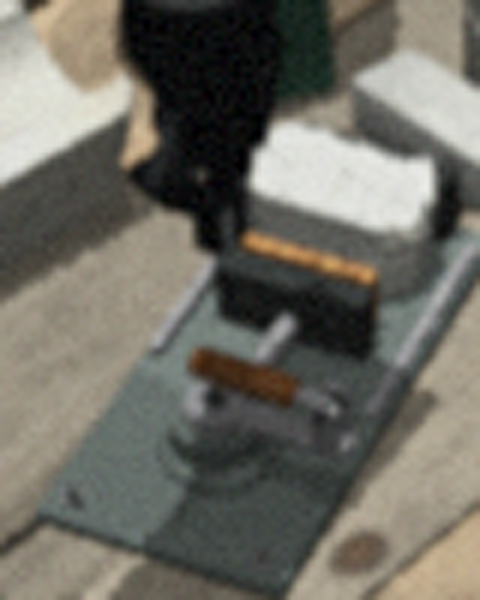

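View pics/t4.png

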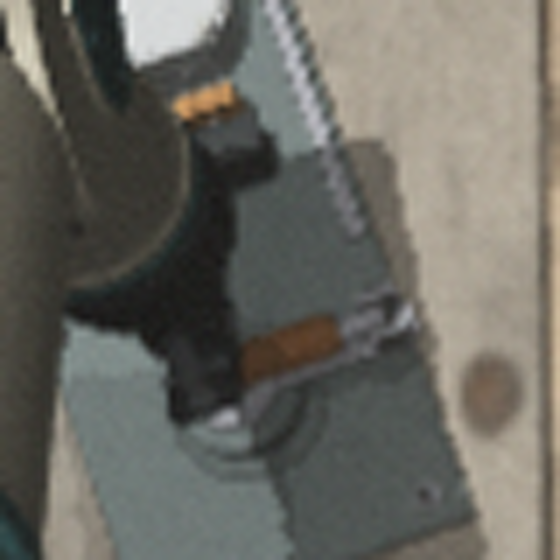

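```bash
python3 - <<'E'
from h import *
for n,r in (("s4",(180,60,240,130)),("t4",(150,140,210,210))):
    d=load(n+".npz"); c=d["color"].astype(float)/255; d["color"]=(255*np.clip(c*1.6,0,1)**.45).astype(np.uint8)
    crop(d,r,8,f"pics/{n}g.png")
E
```

```text
(no output)
```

View pics/s4g.png

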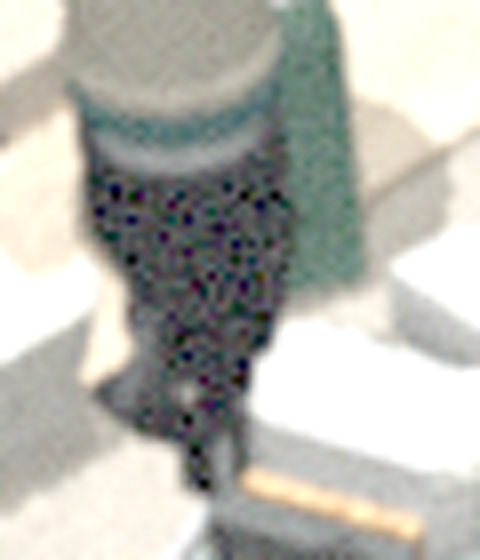

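View pics/t4g.png

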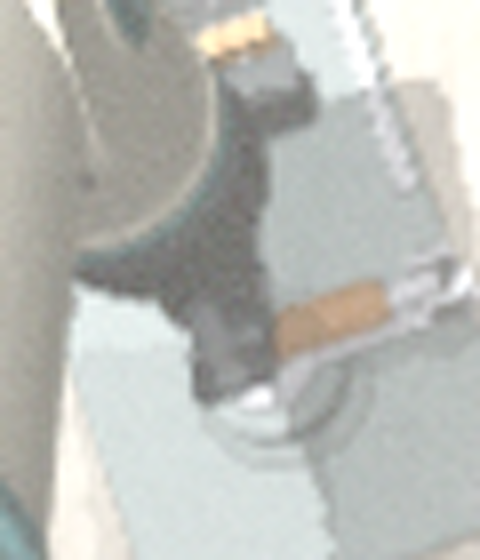

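```bash
python3 - <<'E'
from h import *
s=load("s4.npz");t=load("t4.npz"); ee=np.array([.5598,.198,.1433])
for a,b in (((175,190),(192.5,108.7)),((178.6,189.4),(194.7,110.6)),((183.7,188),(203.5,120))):
    p,e=tri(t,a,s,b); v=p-ee; print(p.round(3),e.round(4),(v@ex).round(3),(v@ey).round(3),v[2].round(3))
E
```

```text
[0.5   0.189 0.27 ] 0.0009 -0.06 0.011 0.127
[0.501 0.181 0.266] 0.0001 -0.061 0.003 0.123
[0.517 0.173 0.223] 0.0111 -0.049 -0.009 0.079
```

```bash
python3 - <<'E'
from h import *
s=load("s4.npz")
def zat(uv,xy):
    zs=np.linspace(0,.35,351); P=proj(s,np.c_[np.tile(xy,(351,1)),zs]); e=np.hypot(*(P-uv).T); i=e.argmin(); return zs[i],e[i]
print(zat((206.9,121),(.5598,.198)), "rep .143")
for off in (.025,.03,.035):
  print(zat((203.7,142.2),(np.array([.5592,.1982,0])-off*ex)[:2]),"rep .067")
  print(zat((200,113.3),(np.array([.553,.2,0])-off*ex)[:2]),"rep .191")
  print(zat((150+262/4.5,50+242/4.5),(np.array([.553,.2,0])+off*ex)[:2]),"rep .191")
E
```

```text
(np.float64(0.176), np.float64(0.5276858649497398)) rep .143
(np.float64(0.10400000000000001), np.float64(1.9698938217176825)) rep .067
(np.float64(0.231), np.float64(0.22797831187706638)) rep .191
(np.float64(0.23), np.float64(0.6502584069047758)) rep .191
(np.float64(0.109), np.float64(1.1753585339262924)) rep .067
(np.float64(0.23500000000000001), np.float64(0.6568411255082692)) rep .191
(np.float64(0.226), np.float64(0.16805510102939625)) rep .191
(np.float64(0.113), np.float64(0.3721182665085975)) rep .067
(np.float64(0.23800000000000002), np.float64(1.5401627281953407)) rep .191
(np.float64(0.223), np.float64(0.96977991797977)) rep .191
```

Request:
move_arm --pt "50 0 0 0 0 0 0" --pt "50 0 0 0.5 0 0 0" --pt "50 0 0 1.2 0 0 0" --pt "50 0 0 2.0 0 0 0" --pt "50 0 0 2.7 0 0 0" --pt "50 0 0 3.2 0 0 0" --pt "50 0 0 3.5 0 0 0" --pt "50 0 0 3.6 0 0 0"

```text
clock: 4.3
ee_pos: [0.559, 0.1976, 0.0517]
tool_rot: [-1.826, -2.555, 0.003]
wrist_force: [0.0, -0.3, -0.0]
gripper_width: 0.586
```

```bash
python3 - <<'E'
from h import *
from bench import arm,eyes
t=eyes.get_image("top");s=eyes.get_image("scene")
crop(t,(150,130,230,210),7,"pics/t5.png");
np.savez("s5.npz",**s)
c=s["color"].astype(float)/255; s["color"]=(255*np.clip(c*1.4,0,1)**.6).astype(np.uint8)
crop(s,(180,90,240,160),8,"pics/s5.png")
st=arm.read_state();print(st["gripper_width"],st["ee_pos"],st["wrist_force"])
E
```

```text
0.5856466197367896 [0.55977472 0.19786188 0.05284296] [-0.4662438   0.12567038  0.5226285 ]
```

View pics/s5.png

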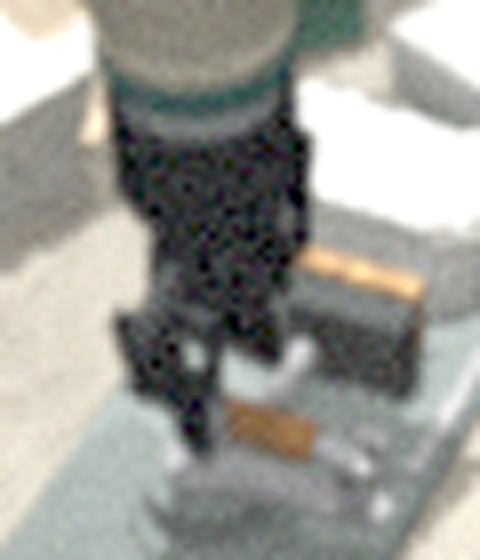

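View pics/t5.png

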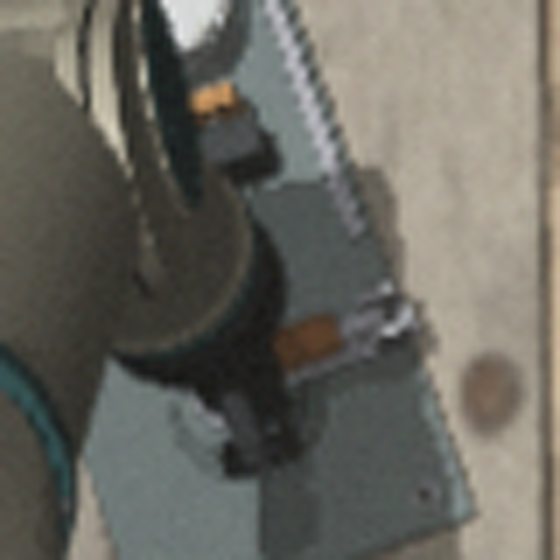

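Request:
move_arm --pt "50 0 0 0.3 0 0 0" --pt "50 0 0 0.6 0 0 0" --pt "50 0 0 0.7 0 0 0" --pt "50 0 0 0.7 0 0 0"

```text
clock: 4.8
ee_pos: [0.5593, 0.1978, 0.035]
tool_rot: [-1.826, -2.556, 0.001]
wrist_force: [-0.2, -0.9, -0.4]
gripper_width: 0.583
```

Request:
move_arm --pt "30 0 0 0 0 0 0" --pt "10 0 0 0 0 0 0" --pt "10 0 0 0 0 0 0" --pt "10 0 0 0 0 0 0" --pt "10 0 0 0 0 0 0" --pt "10 0 0 0 0 0 0" --newtons 30

```text
clock: 5.4
ee_pos: [0.5604, 0.1981, 0.0358]
tool_rot: [1.826, 2.556, 0.002]
wrist_force: [2.0, 0.6, 0.7]
gripper_width: 0.218
```

```bash
python3 - <<'E'
from h import *
from bench import arm,eyes
t=eyes.get_image("top");s=eyes.get_image("scene")
c=s["color"].astype(float)/255; s["color"]=(255*np.clip(c*1.4,0,1)**.6).astype(np.uint8)
crop(s,(180,90,240,160),8,"pics/s6.png")
st=arm.read_state();print(st["gripper_width"]*85.4,st["ee_pos"],st["wrist_force"],st["moment"])
E
```

```text
18.942071460430004 [0.56036781 0.19816223 0.03581392] [2.01306231 0.84134259 0.36955366] [ 0.19989253 -0.47189563  0.0883562 ]
```

View pics/s6.png

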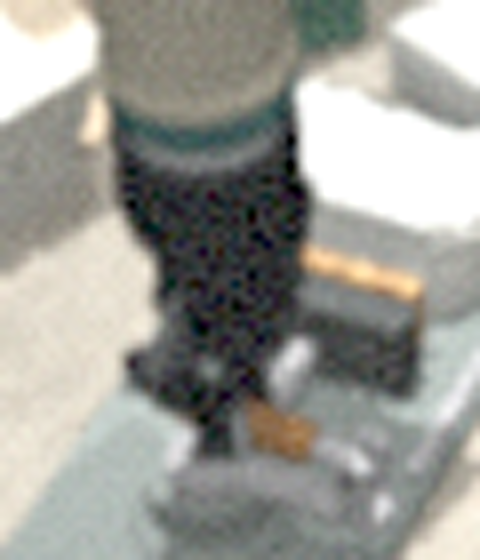

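Request:
move_arm --pt "10 -0.03 0 -0.23 0 0 0" --pt "10 -0.09 0 -0.47 0 0 0" --pt "10 -0.17 0 -0.68 0 0 0" --pt "10 -0.27 0 -0.89 0 0 0" --pt "10 -0.39 0 -1.08 0 0 0" --pt "10 -0.53 0 -1.26 0 0 0" --pt "10 -0.53 0 -1.26 0 0 0"

```text
clock: 6.2
ee_pos: [0.5646, 0.1857, 0.068]
tool_rot: [1.827, 2.556, 0.003]
wrist_force: [2.8, 2.6, -0.8]
gripper_width: 0.22
```

```bash
python3 - <<'E'
from h import *
from bench import arm,eyes
s=eyes.get_image("scene");t=eyes.get_image("top")
for d in(s,t):
    c=d["color"].astype(float)/255; d["color"]=(255*np.clip(c*1.4,0,1)**.6).astype(np.uint8)
crop(s,(180,90,240,160),8,"pics/s7.png");crop(t,(150,130,230,210),7,"pics/t7.png")
st=arm.read_state();print(st["gripper_width"]*85.4,st["ee_pos"],st["wrist_force"],st["moment"])
E
```

```text
18.662724704303887 [0.5645154  0.18586515 0.06771566] [ 3.33083601  2.77444858 -0.21835414] [ 0.77792808 -0.78246958  0.05124667]
```

View pics/s7.png

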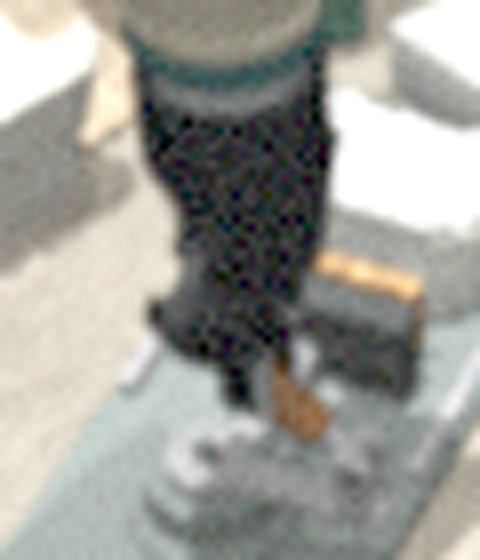

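View pics/t7.png

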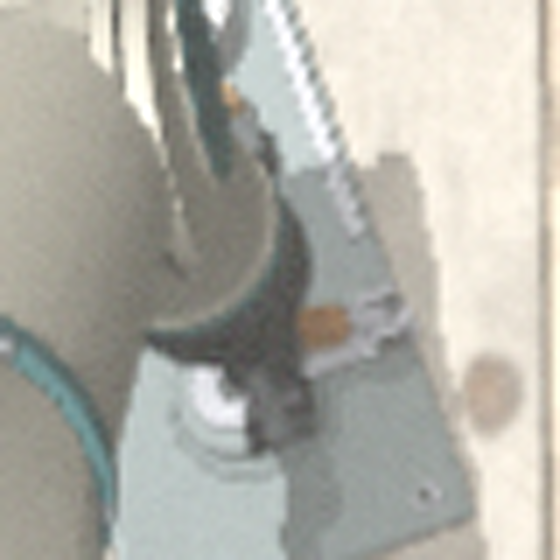

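Request:
move_arm --pt "10 -0.24 0 -0.25 0 0 0" --pt "10 -0.51 0 -0.45 0 0 0" --pt "10 -0.81 0 -0.62 0 0 0" --pt "10 -1.13 0 -0.73 0 0 0" --pt "10 -1.47 0 -0.8 0 0 0" --pt "10 -1.76 0 -0.81 0 0 0" --pt "10 -1.76 0 -0.81 0 0 0"

```text
clock: 7.0
ee_pos: [0.5787, 0.1454, 0.0891]
tool_rot: [-1.826, -2.555, -0.005]
wrist_force: [0.9, 4.5, 8.8]
gripper_width: 0.222
```

```bash
python3 - <<'E'
from h import *
from bench import arm,eyes
s=eyes.get_image("scene");t=eyes.get_image("top")
for d in(s,t):
    c=d["color"].astype(float)/255; d["color"]=(255*np.clip(c*1.4,0,1)**.6).astype(np.uint8)
crop(s,(180,90,250,160),8,"pics/s8.png");crop(t,(150,130,230,210),7,"pics/t8.png")
st=arm.read_state();print(st["gripper_width"]*85.4,st["ee_pos"],st["wrist_force"],st["moment"])
v=st["ee_pos"]-H;print(v@ex,v@ey)
q=[H,H+.02*ez,H+.086*ez];print((proj(s,q)-[180,90])*8,(proj(t,q)-[150,130])*7)
E
```

```text
18.229721537201637 [0.57870353 0.14546311 0.08910188] [1.61623704 4.9441254  8.77226172] [ 1.20914181 -0.1546228  -0.02122049]
0.0017101785257545143 0.0009566359666949762
[[358.12848892 459.90972036]
 [355.79726761 426.2715298 ]
 [347.69151353 309.38986293]] [[379.10871459 314.74260089]
 [372.30966805 304.92209252]
 [348.06653542 269.90076209]]
```

View pics/s8.png

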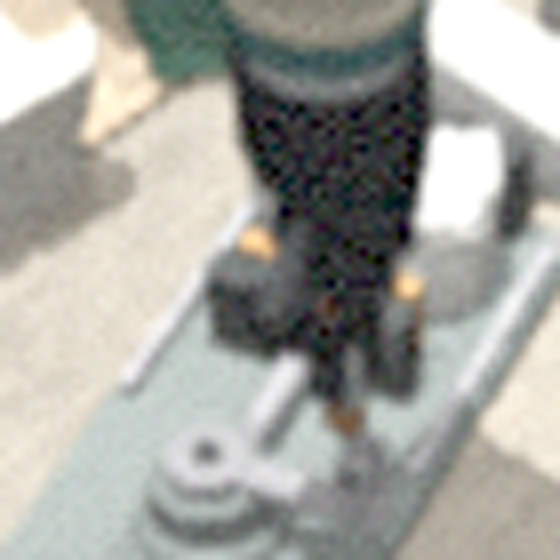

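View pics/t8.png

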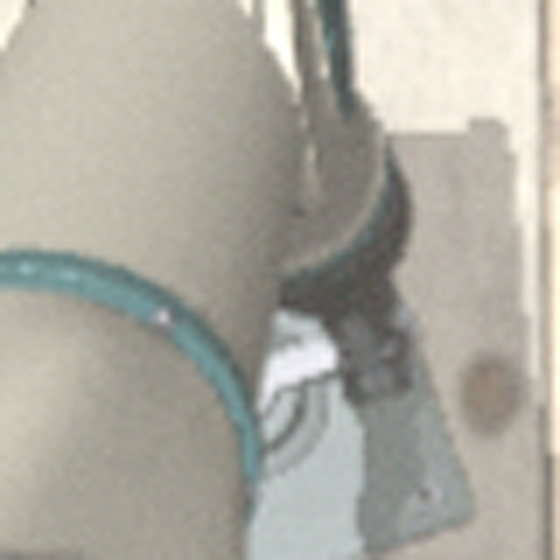

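Request:
move_arm --pt "10 0.01 -0.2 -0.05 0 0 0" --pt "10 0.06 -0.6 -0.08 0 0 0" --pt "10 0.17 -1.0 -0.08 0 0 0" --pt "10 0.3 -1.3 -0.08 0 0 0" --pt "10 0.52 -1.69 -0.08 0 0 0" --pt "10 0.79 -2.03 -0.08 0 0 0" --pt "10 0.79 -2.03 -0.08 0 0 0"

```text
clock: 7.8
ee_pos: [0.5236, 0.1428, 0.09]
tool_rot: [1.828, 2.553, -0.004]
wrist_force: [4.4, -5.0, 3.4]
gripper_width: 0.217
```

```bash
python3 - <<'E'
from h import *
from bench import arm,eyes
s=eyes.get_image("scene");t=eyes.get_image("top")
for d in(s,t):
    c=d["color"].astype(float)/255; d["color"]=(255*np.clip(c*1.4,0,1)**.6).astype(np.uint8)
crop(s,(180,90,250,160),8,"pics/s9.png")
st=arm.read_state();print(st["clock"],st["gripper_width"]*85.4,st["ee_pos"],st["wrist_force"],st["moment"])
v=st["ee_pos"]-O;print(v@ex,v@ey,np.hypot(v@ex,v@ey),np.arctan2(-v@ex,-v@ey),"force own",st["wrist_force"]@ex,st["wrist_force"]@ey)
E
```

```text
7.9 18.565336346384697 [0.52366041 0.1426032  0.09002651] [ 2.55045549 -3.81498499  4.45274033] [-0.73818176 -0.03514488 -0.13338105]
-0.051244048396250776 -0.058753689672926386 0.07796119897884991 0.7172330659161901 force own 1.1633075354740887 -4.439104556468943
```

View pics/s9.png

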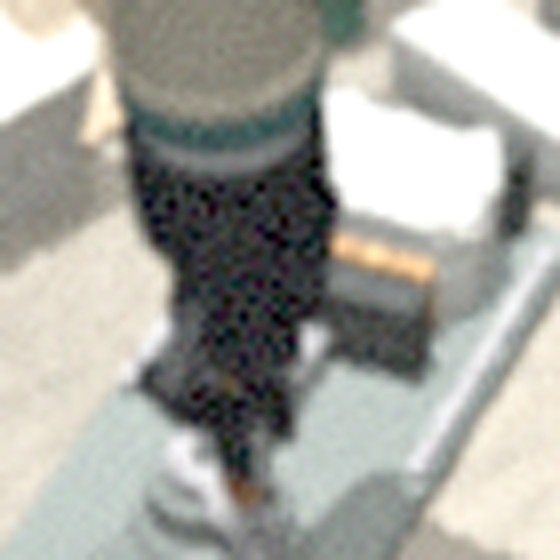

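Request:
move_arm --pt "10 0.33 -0.27 0 0 0 0" --pt "10 0.7 -0.48 0 0 0 0" --pt "10 1.0 -0.64 0 0 0 0" --pt "10 1.3 -0.76 0 0 0 0" --pt "10 1.6 -0.85 0 0 0 0" --pt "10 1.9 -0.92 0 0 0 0" --pt "10 2.2 -0.95 0 0 0 0" --pt "10 2.45 -0.95 0 0 0 0" --pt "10 2.45 -0.95 0 0 0 0"

```text
clock: 8.8
ee_pos: [0.4859, 0.1836, 0.09]
tool_rot: [1.83, 2.538, -0.012]
wrist_force: [9.7, -21.6, 0.5]
gripper_width: 0.213
```

```bash
cat > look.py <<'E'
import sys
from h import *
from bench import arm,eyes
k=sys.argv[1]
s=eyes.get_image("scene");t=eyes.get_image("top")
np.savez(f"s{k}.npz",**s);np.savez(f"t{k}.npz",**t)
for d in(s,t):
    c=d["color"].astype(float)/255; d["color"]=(255*np.clip(c*1.4,0,1)**.6).astype(np.uint8)
crop(s,(180,90,250,160),8,f"pics/s{k}.png");crop(t,(130,100,230,210),5,f"pics/t{k}.png")
st=arm.read_state();print(st["clock"],st["gripper_width"]*85.4,st["ee_pos"],st["wrist_force"],st["moment"])
v=st["ee_pos"]-O;print(v@ex,v@ey,np.hypot(v@ex,v@ey),np.arctan2(-v@ex,-v@ey),"force own",st["wrist_force"]@ex,st["wrist_force"]@ey)
E
python3 look.py 10
```

```text
8.9 17.975935964593244 [0.48589647 0.18369448 0.08995268] [ 10.74166677 -22.71737508   0.09506543] [-4.60819103 -2.29694086 -0.02578874]
-0.07350155116175115 -0.007575454393210237 0.07389090290723974 1.4680937216156 force own 2.7257350183991793 -24.980650594292968
```

View pics/s10.png

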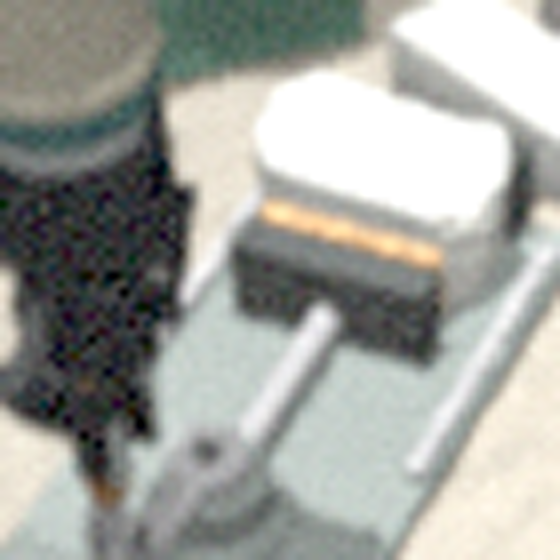

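View pics/t10.png

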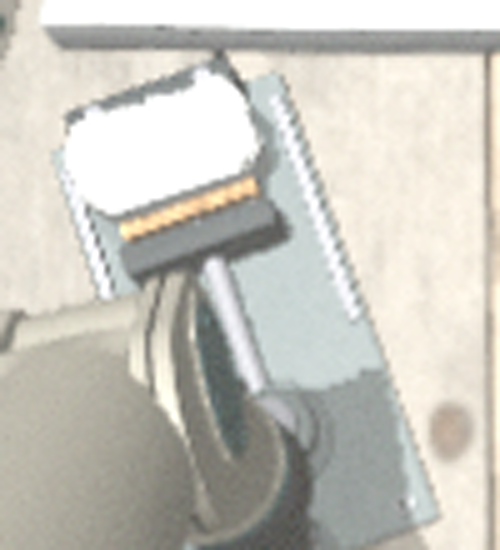

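```bash
python3 - <<'E'
from h import *
d=load("s10.npz");c=d["color"].astype(float)/255; d["color"]=(255*np.clip(c*1.4,0,1)**.6).astype(np.uint8)
crop(d,(165,120,235,180),9,"pics/s10b.png")
for phi in(1.4,1.5,1.6):
    h=O-.075*(np.sin(phi)*ex+np.cos(phi)*ey)
    print(phi,((proj(d,[h+.052*ez,h+.078*ez,O+.052*ez])-[165,120])*9).round().tolist())
E
```

```text
1.4 [[306.0, 381.0], [299.0, 333.0], [365.0, 240.0]]
1.5 [[287.0, 377.0], [280.0, 329.0], [365.0, 240.0]]
1.6 [[269.0, 371.0], [261.0, 323.0], [365.0, 240.0]]
```

View pics/s10b.png

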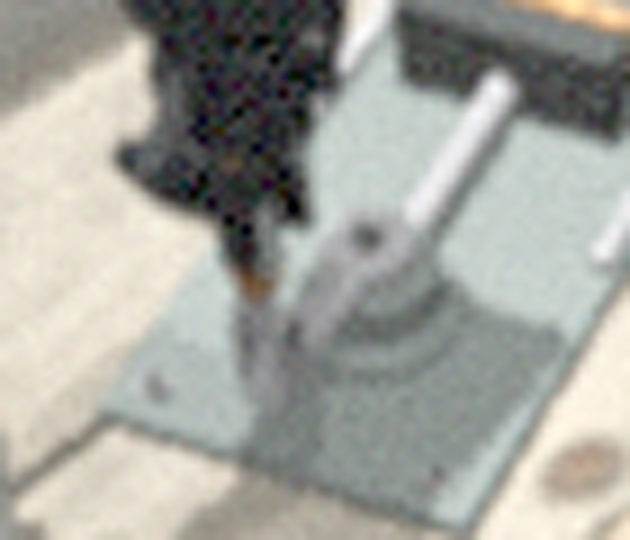

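Request:
move_arm --pt "10 -0.2 0 0 0 0 0" --pt "10 -0.35 0 0 0 0 0" --pt "10 -0.35 0 0 0 0 0"

```text
clock: 9.2
ee_pos: [0.4865, 0.182, 0.0899]
tool_rot: [1.83, 2.547, -0.005]
wrist_force: [5.9, -9.0, 1.4]
gripper_width: 0.209
```

```bash
python3 look.py 11
```

```text
9.3 18.262420984521903 [0.48643199 0.18197664 0.08988924] [ 5.59943759 -9.39234034  1.48589897] [-1.70593981 -1.24663677 -0.02387848]
-0.07355697666312838 -0.009373978539548309 0.07415187313534248 1.4440412362380413 force own 2.2216725252560128 -10.706723565445168
```

Request:
move_arm --pt "10 -0.2 0 0 0 0 0" --pt "10 -0.2 0 0 0 0 0" --pt "30 -0.2 0 0 0 0 0" --pt "50 -0.2 0 0 0 0 0" --pt "50 -0.2 0 0 0 0 0" --pt "50 -0.2 0 0 0 0 0"

```text
clock: 9.9
ee_pos: [0.4851, 0.1836, 0.0891]
tool_rot: [-1.824, -2.556, 0.001]
wrist_force: [0.0, 0.1, 0.1]
gripper_width: 0.586
```

Request:
move_arm --pt "50 0 0 -0.5 0 0 0" --pt "50 0 0 -1.5 0 0 0" --pt "50 0 0 -2.7 0 0 0" --pt "50 0 0 -3.9 0 0 0" --pt "50 0 0 -4.6 0 0 0" --pt "50 0 0 -5 0 0 0"

```text
clock: 10.5
ee_pos: [0.4867, 0.1836, 0.2168]
tool_rot: [1.825, 2.555, 0.004]
wrist_force: [-0.1, 0.2, 0.4]
gripper_width: 0.591
```

```bash
python3 look.py 12;python3 - <<'E'
from h import *
d=load("s12.npz");c=d["color"].astype(float)/255; d["color"]=(255*np.clip(c*1.4,0,1)**.6).astype(np.uint8)
crop(d,(165,110,235,180),8,"pics/s12b.png")
E
```

```text
10.6 49.746160615679365 [0.48668578 0.1835928  0.21582131] [ 0.00391335  0.09270975 -0.57193253] [0.01172401 0.00245998 0.03859394]
-0.07278884314309099 -0.00792955321718491 0.0732194885282168 1.4622851078328276 force own 0.034003310341852916 0.08633763062922824
```

View pics/s12b.png

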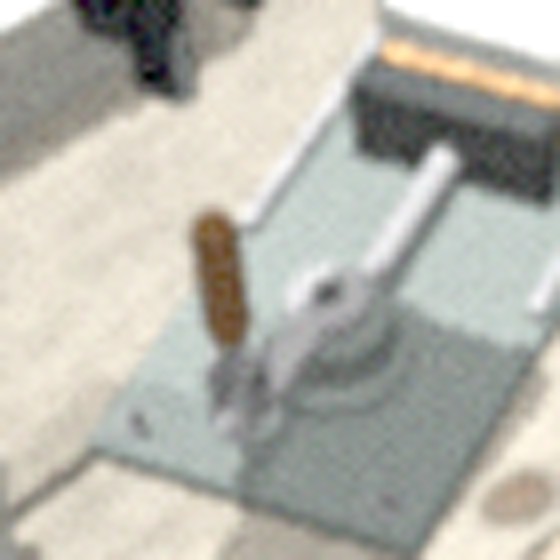

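View pics/t12.png

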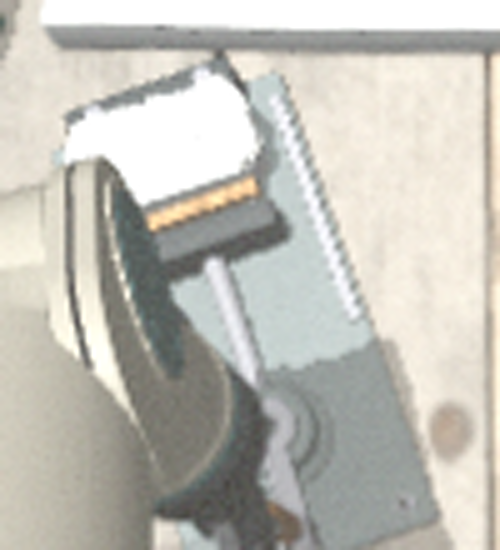

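Request:
move_arm --pt "50 1 0 -0.5 0 0 0" --pt "50 2.5 -1 -1 0 0 0" --pt "50 4.3 -2 -1 0 0 0" --pt "50 6 -3 -1 0 0 0" --pt "50 7.5 -4 -1 0 0 0" --pt "50 8.5 -4.5 -1 0 0 0" --pt "50 9 -5 -1 0 0 0" --pt "50 9 -5 -1 0 0 0"

```text
clock: 11.4
ee_pos: [0.2917, 0.3564, 0.2382]
tool_rot: [-1.819, -2.56, 0.005]
wrist_force: [0.4, -0.5, -0.4]
gripper_width: 0.584
```

```bash
python3 look.py 13;python3 - <<'E'
from h import *
for n,r in(("s13",(165,110,235,180)),("t13",(150,160,220,220))):
    d=load(n+".npz");crop(d,r,8,f"pics/{n}b.png")
    for phi in(1.4,1.5,1.6):
        h=O-.075*(np.sin(phi)*ex+np.cos(phi)*ey)
        print(n,phi,((proj(d,[h+.052*ez,h+.098*ez,h+.164*ez,O+.055*ez])-r[:2])*8).round().tolist())
E
```

```text
11.5 50.14918879326962 [0.29493111 0.35480061 0.23865515] [-0.12427122  0.43165319  1.087046  ] [-0.05607093 -0.04478097  0.04509621]
-0.19804529030634882 0.21655382052605826 0.29345782354021205 2.4008068618904974 force own 0.02365416084824824 0.44856247118713666
s13 1.4 [[272.0, 418.0], [261.0, 343.0], [244.0, 227.0], [324.0, 288.0]]
s13 1.5 [[255.0, 415.0], [244.0, 339.0], [226.0, 223.0], [324.0, 288.0]]
s13 1.6 [[239.0, 410.0], [227.0, 334.0], [209.0, 218.0], [324.0, 288.0]]
t13 1.4 [[352.0, 367.0], [331.0, 351.0], [297.0, 325.0], [258.0, 199.0]]
t13 1.5 [[335.0, 376.0], [313.0, 360.0], [277.0, 335.0], [258.0, 199.0]]
t13 1.6 [[316.0, 383.0], [293.0, 367.0], [257.0, 343.0], [258.0, 199.0]]
```

View pics/s13b.png

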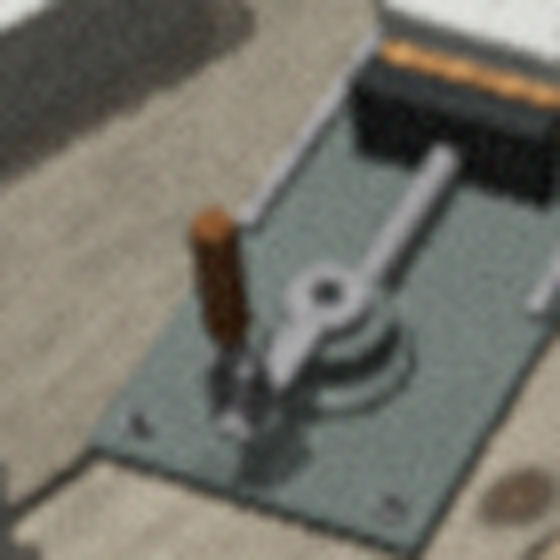

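View pics/t13b.png

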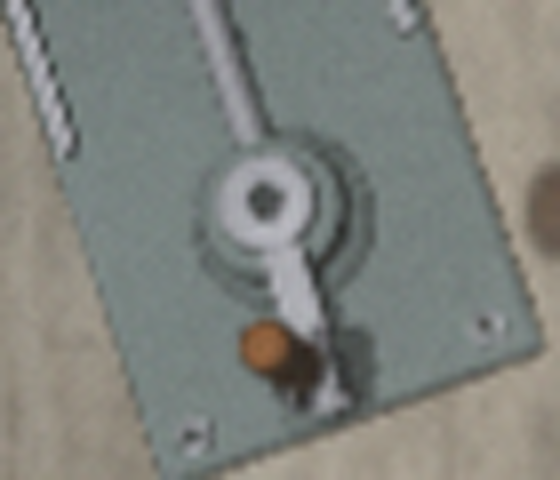

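View pics/t13.png

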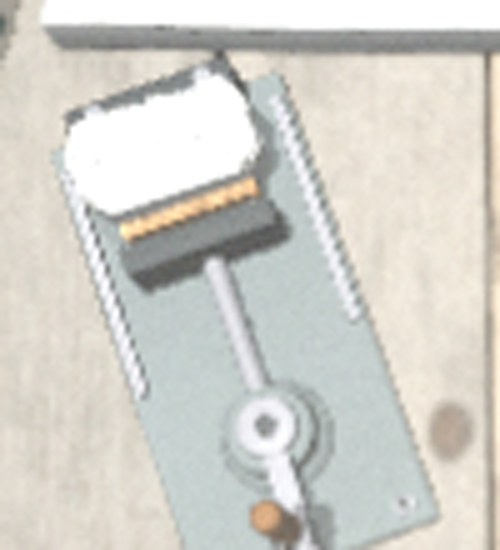

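```bash
python3 - <<'E'
from h import *
s=load("s13.npz");t=load("t13.npz")
p,e=tri(t,(150+264/8,160+346/8),s,(165+213/8,110+222/8)); q,f=tri(t,(150+265/8,160+201/8),s,(165+327/8,110+291/8))
print(p,e,q,f); v=p-q; print(v@ex,v@ey)
crop(s,(170,75,260,165),6,"pics/fin.png")
from bench import close_job
print(close_job())
E
```

```text
[0.48058005 0.1897635  0.16390458] 0.0008998000421887337 [0.55181691 0.21191544 0.0560917 ] 0.0003844028085370766
-0.07456454262546787 0.0023508426875655324
the job is handed in; nothing more can be done
None
```

View pics/fin.png

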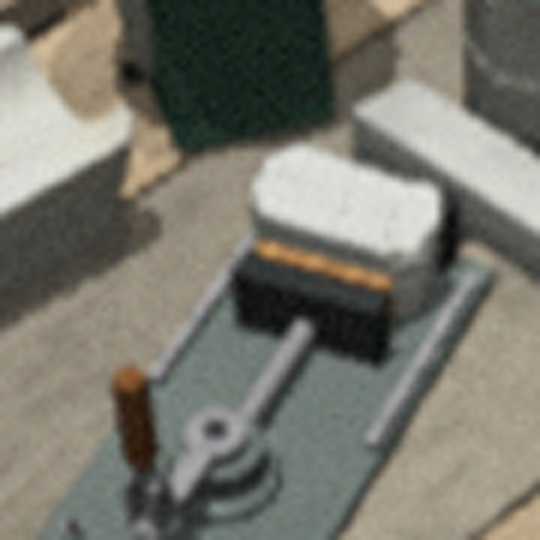

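The job is done and handed in. On the clamp with the block, I swung the folded handle upright and then turned the crank clockwise to its stop. I let go of the grip and moved the arm clear. It took about 11.5 s of the 35 s.

**Last checks:**
- **Handle and crank:** Seen from both cameras, the top of the grip is 164 mm above the bench. It is 74.6 mm from the crank axis along the clamp's own -x and 2.4 mm to the side. That puts the crank at about 1.6 rad with the handle upright.
- **Block:** In the last pictures the cork pad is against the block and the block is against the fixed jaw.
- **Forces:** The highest reading was about 25 N at the wrist, against the crank stop.
- **Empty clamp:** The arm was never near it, but I did not measure it again at the end.

**What failed or disagreed:**
- **First grasp:** My first attempt closed above the grip without catching it. In the pictures the real fingertips were about 33 mm higher than the reported TCP height. I lowered the tool to allow for that and the second grasp held. I did not find the cause of the offset.
- **Crank angle by the tool:** The TCP position at the stop suggested about 1.45 rad, which disagrees with the pictures. The tool was deflected and the grip probably slid in the pads, so I went by the camera measurement taken after release.

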